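# Clamp an engraving block in the star-wheel bench vise

### The job

Stand the wooden block with the brass button on its top in the open bench vise: button up, down on the bed, broad faces to the jaws, in the middle of the jaws' width, and let go of it. Then close the vise on it by pushing the spokes of the star wheel over to the right, as seen from the robot, one after the other, until the jaws hold the block firmly but not hard (about 18 N of grip: the sprung jaw about half compressed), and leave it so. Do not force the wheel, and leave the other things on the bench where they are.

Things in the scene. Friction and masses are not known exactly. Their poses are not given: they have to be found in the camera images.
- block: The work: light hardwood block, 30 mm thick (its x) x 64 mm wide (its y) x 60 mm tall, about 0.16 kg (0.11 to 0.21), with a low brass button (24 mm across, 4 mm high) on its top. It stands upright and loose on the bench, to the robot's left or right of the vise. Origin: centre of its underside; z up.
- bed (a point): Centre of the vise bed's top face, on which the block must stand, 60 mm above the bench; bed 76 mm wide. Vise axes: x from the star wheel to the back jaw, y to the left seen from the wheel, z up. Jaw tops 48 mm above the bed, jaw faces 50 mm wide in y (60 mm behind them). A bearing block at x = -111 to -95 mm stands 55 mm above the bed, 60 mm wide.
- back_jaw: Fixed back jaw of the vise, against which the block is pressed. Origin: centre of the vise's underside, 60 mm below bed, axes as there. The face of its facing plate is at x = +31 mm, or nearer by up to 10 mm: the plate is packed out 0 to 10 mm, differently each time and not measured; it does not move in use.
- jaw_home (a point): Where the middle of the moving jaw's face stands when the wheel is at 0: x = -31 mm, z = +22 mm from bed, axes as there (this point does not move). The face advances in x by 10 mm per rad of the wheel. It is sprung: pressed on the block it yields 1 mm per 6 N, at most 6 mm.
- hub (a point): Centre of the star wheel on its axis (horizontal, along x), at x = -135 mm, z = +30 mm from bed, axes as there; 90 mm above the bench. Five plain round steel spokes, 10 mm thick, 72 degrees apart, all in the upright plane through this point, rounded ends 80 mm from the axis; hub 36 mm across, 24 mm long.
- wheel (a joint): Turn of the star wheel, rad, 0 to 4.4, starts at 0 to 0.8; grows as the jaws close: upper spokes go to the robot's right (-y of hub). At q the spokes lean right of upright by q + 72 deg x 0 to 4. Drags with 0.35 N m while turning (at rest this friction hides the load) and stays where left below 32 N of grip; squeezing adds 0.010 N m per N of grip, 0.6 N m per rad.
- mandrel: Bystander, loose, to be left alone: steel ring cone on a foot, 100 mm tall, 70 mm across, behind on the left. Origin: underside.
- jar: Bystander, loose, to be left alone: small amber jar, 48 mm across, 55 mm tall, behind on the right. Origin: underside.
- hammer: Bystander, loose, to be left alone: hammer lying on the left. Origin: underside.
- file_tool: Bystander, loose, to be left alone: screwdriver lying on the right. Origin: underside.
- bowl: Bystander, loose, to be left alone: white bowl, 90 mm across, 35 mm high, near the robot on the left. Origin: underside.
- bangle: Bystander, loose, to be left alone: brass bangle, 64 mm across, 12 mm high, lying on the near right. Origin: underside.
- bench_block: Bystander, loose, to be left alone: flat steel block, 60 x 60 x 22 mm, on the side of the vise where the wooden block is not. Origin: underside.
Things that resemble listed ones, but are neither listed nor needed, are in the scene too. Leave any orange look-alike of the block alone.

How it is judged:
On the way:
1. the block stands on the bed between the jaws, in the middle, and has been let go (y of block in the frame of bed between -0.012 and 0.012 m and z of block in the frame of bed between -0.004 and 0.004 m and x of block in the frame of bed between -0.025 and 0.025 m and angle between block's own z axis and vertical below 0.08 rad and contact force between the fingers and block below 0.3 N), for 0.2 s.
At the end, for the whole second after the job is handed in: The block stands upright on the vise bed (underside within 4 mm of the bed, tilt under 0.08 rad), its centre within 12 mm of the middle of the jaws' width and within 25 mm of the bed's centre along the vise, pressed against the back jaw with 8 to 28 N, wheel and block at rest (y of block in the frame of bed between -0.012 and 0.012 m and z of block in the frame of bed between -0.004 and 0.004 m and x of block in the frame of bed between -0.025 and 0.025 m and angle between block's own z axis and vertical below 0.08 rad and contact force between back_jaw and block between 8 and 28 N and linear speed of block below 0.005 m/s and velocity of joint wheel between -0.05 and 0.05 rad/s); the robot touches nothing.
It fails at once if the block is crushed: over 32 N between it and the back jaw (contact force between back_jaw and block above 32 N).
It fails at once if the wheel is forced: over 25 N on it (contact force between anything else and wheel above 25 N).
It fails at once if another thing on the bench is moved by more than 30 mm (distance of any of mandrel, jar, hammer, file_tool, bowl, bangle, bench_block from where it was at the start of the episode above 0.03 m).
It also fails if it takes over 70 s, if anything falls off the work surface, if the arm or the gripper's body presses on something with over 40 N, if the wrist force passes 120 N, or if a joint passes its speed limit or range.

### The arm

A 7-joint arm with a two-finger parallel gripper is mounted at the origin on the work surface. World frame = base frame: x ahead of the robot, y to its left, z up, the work surface at z = 0. Lengths are in m, angles in rad, forces in N, time in s.
With the tool pointing down it reaches from about 0.4 to 0.85 m from the base axis. Payload 10.4 kg.
Tool frame: the origin (TCP) lies midway between the tips of the shut fingers; the grasp point (between the pads) lies 19 mm behind it (r.grasp_offset is the distance from the TCP to the grasp point, in m); x points along the fingers, y is the direction in which the jaws open and shut, and the axes are right-handed (so a half turn about x gives the same grasp; the last joint's range is limited). The gripper opens to 87 mm and grips with 3 to 60 N. Pads are 19 mm wide; open, the fingers measure 117 mm over their backs; the gripper's body (75 mm by 190 mm) begins 51 mm behind the grasp point.
Start: joints at [1.218, 0.332, -0.065, 1.46, 0.022, 1.35, -0.088], TCP at [0.202, -0.591, 0.223] pointing down, gripper open.
Joint ranges: [-2.6, 2.6], [-0.5, 2.12], [-1.47, 1.34], [0.16, 2.42], [-1.27, 4.41], [0.06, 2.06], [-2.6, 2.6]. Speed limits (rad/s): [2.22, 2.22, 2.79, 2.79, 3.14, 3.14, 3.14].

### API

Orientations are given as a unit quaternion [x, y, z, w].
In Python, from bench import r, vision, close_job gives the robot as it stands. The module is installed in compiled form; this text tells all that it offers.
- The arm moves only by the shell command python3 -m pendant 'ROWS' [OPENING] [FORCE]. ROWS is text: rows parted by semicolons, each of 6 numbers parted by spaces: the shift along the tool's x, y, z in units of 0.25 m (1.0 is 0.25 m), then the turn, a rotation vector about the tool's x, y, z in units of 1.5 rad (1.0 is 1.5 rad). A call has 1 to 8 rows; each row is the pose to reach, as a shift and turn from the pose commanded when the call began, along the tool's axes at that moment; what a row does not reach only later rows make up. A row lasts 1/10 s, in which the tool goes at most 50 mm and 8.59 degrees, less where a joint would pass 70% of its speed; a pose out of reach is approached as far as the arm can. A call with a number of a shift or a turn outside -1 to 1 is refused whole. A call with a gripper value outside its range is refused whole. OPENING is the gripper command: -1 is shut, 1 is fully open, values between are in proportion, set as the call begins (- or left out, the last holds). The fingers move at their own pace and stop on an object; FORCE is the grip in N (left out, the last holds). Time passes only in rows, so rows that repeat a pose let the fingers close. It gives the time, the measured TCP pose, the force and the opening at its end, in the units of the state.
- r.read_state(): the state, without advancing time (a new reading comes with each control period).
- vision.camera(name): name is "scene" or "top"; returns (picture, depth): 384x512x3 uint8, blue, green, red; 384x512 float32, m along the optical axis (not along the pixel's ray), 0 where there is no reading.
- vision.get_calibration(name): a dict with "camera_matrix" (3x3 intrinsics, pixels), "rvec" (rotation vector, rad) and "tvec" (3), from world to camera coordinates, as OpenCV has them. Camera axes: x right, y down, z forward; pixel columns grow to the right and rows downward; lengths in m; the calibration is good to about 2 mm. A picture is of the moment at which its call begins. get_calibration takes no time and is no camera call.
- close_job(): hands the job in, once; it reports no verdict.
The state is a dict: "time": time; "joint_positions": joint angles; "joint_vel": joint speeds; "joint_torque": joint torques, N m; "ee_pos": TCP position; "eef_rot": TCP orientation; "ft_force": force on the tool from outside, world axes, zero at the start; "torque": the same for the moment, N m; "width": finger opening in m.
Only numpy, scipy, OpenCV 4.12 (cv2) and the standard library are available. Lean on these libraries where they do the work, as an engineer would, in place of code of your own. Each camera call takes 0.05 s, during which the arm holds its last target. There are 200 camera calls.

## Working session

There is one attempt and no reset: what is moved stays moved. The work goes in short steps, Python scripts to look and compute and a shell command to move; the robot and the scene stay as the last step left them, time stands still between calls to the robot, and variables do not carry over. Pictures are saved under pics/ and viewed, about 8 in all and at most 12, crops included, and the job is handed in when it is done.

```bash
mkdir -p pics; cat > h.py <<'E'
import numpy as np, cv2
from scipy.spatial.transform import Rotation as R
from bench import r, vision
def cal(n):
    c=vision.get_calibration(n); K=np.array(c["camera_matrix"],float)
    Rm=cv2.Rodrigues(np.array(c["rvec"],float))[0]; t=np.array(c["tvec"],float).ravel()
    return K,Rm,t
def ray(n,u,v,z):
    "pixel -> point on plane z"
    K,Rm,t=cal(n); o=-Rm.T@t; d=Rm.T@np.linalg.inv(K)@[u,v,1]
    return o+d*(z-o[2])/d[2]
def cloud(n,dep):
    K,Rm,t=cal(n); v,u=np.mgrid[:dep.shape[0],:dep.shape[1]]
    p=np.stack([(u-K[0,2])/K[0,0]*dep,(v-K[1,2])/K[1,1]*dep,dep],-1)
    return (p-t)@Rm
def proj(n,p):
    K,Rm,t=cal(n); q=K@(Rm@np.asarray(p)+t); return q[:2]/q[2]
E
python3 - <<'E'
from h import *
for n in("scene","top"):
    p,d=vision.camera(n); cv2.imwrite(f"pics/{n}0.png",p); np.save(f"{n}0.npy",d)
    K,Rm,t=cal(n); print(n,K[0,0],-Rm.T@t,Rm[2])
s=r.read_state(); print(s["time"],s["ee_pos"],s["eef_rot"],s["width"],R.from_quat(s["eef_rot"]).as_matrix())
E
```

```text
scene 426.03698752579584 [ 0.94195051 -0.53067455  0.94853367] [-0.38790429  0.48753567 -0.78220153]
top 463.68772368936635 [ 0.35060815 -0.00626076  1.34326737] [ 0.14460428 -0.00949248 -0.98944403]
0.1 [ 0.20227752 -0.5910187   0.22184156] [-0.69742314 -0.11648679  0.69761031 -0.11563582] 0.08674840943132274 [[-4.58632525e-04  3.23818644e-01 -9.46119060e-01]
 [ 1.14368577e-03 -9.46118371e-01 -3.23818962e-01]
 [-9.99999241e-01 -1.23057681e-03  6.35738843e-05]]
```

View pics/scene0.png

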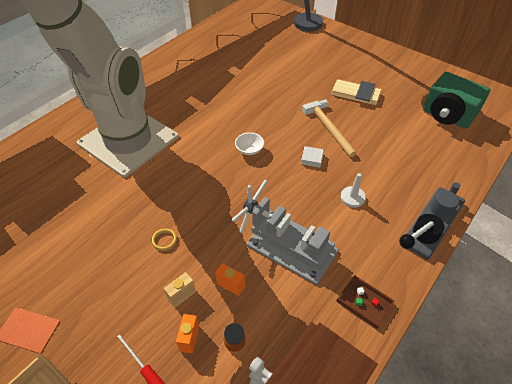

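View pics/top0.png

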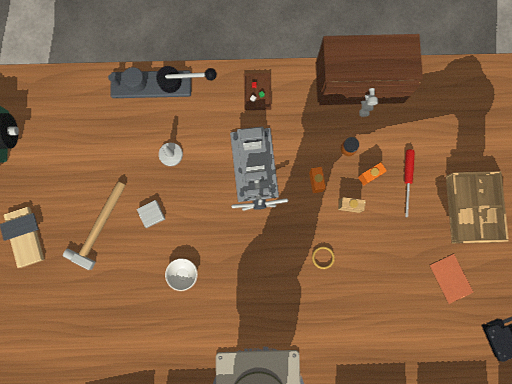

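Scene: robot base at top left and vise at (290,235). Three block-like things stand to the robot's right of the vise: tan with a button at scene (179,289) / top (352,205), orange at (187,333)/(373,172), and dark orange at (230,277)/(318,179). The tan one fits "light hardwood", and the orange ones are look-alikes. I'll confirm it in an enlarged crop and measure.

```bash
python3 - <<'E'
from h import *
S=cv2.imread("pics/scene0.png"); T=cv2.imread("pics/top0.png")
a=cv2.resize(S[170:360,150:350],None,fx=2.9,fy=2.9,interpolation=cv2.INTER_CUBIC)[:, :]
b=cv2.resize(T[115:220,225:390],None,fx=3.4,fy=3.4,interpolation=cv2.INTER_CUBIC)
cv2.imwrite("pics/c1.png",cv2.resize(a,(580,551))); cv2.imwrite("pics/c2.png",b)
d=np.load("top0.npy"); P=cloud("top",d)
ds=np.load("scene0.npy"); Q=cloud("scene",ds)
# block: pixels near with height>0.04
def blk(P,img,c,rad):
    m=(np.hypot(P[...,0]-c[0],P[...,1]-c[1])<rad)
    return m
c=ray("top",352,205,.06); print("block c",c)
for n,C in(("top",P),("scene",Q)):
    m=blk(C,None,c,.05); z=C[m][:,2]; print(n,m.sum(),np.percentile(z,[5,25,50,75,95,99]))
    top=C[m&(C[...,2]>.053)&(C[...,2]<.062)]
    rc=cv2.minAreaRect(top[:,:2].astype(np.float32)); print(len(top),rc,top.mean(0))
    bt=C[m&(C[...,2]>.0625)]; print("button",len(bt),bt.mean(0) if len(bt) else 0)
# vise
for n,C in(("top",P),("scene",Q)):
    m=(np.abs(C[...,0]-.46)<.2)&(np.abs(C[...,1]-.0)<.12)&(C[...,2]>.02)
    print(n,np.histogram(C[m][:,2],bins=np.arange(.02,.2,.008)))
E
```

```text
block c [ 0.51043651 -0.27535096  0.06      ]
top 908 [-0.00460854 -0.00174143  0.00158821  0.05582313  0.06295501  0.06559757]
188 ((0.5150270462036133, -0.27750569581985474), (0.06400997936725616, 0.030118843540549278), 80.66292572021484) [ 0.51474905 -0.2764187   0.05855369]
button 54 [ 0.51559966 -0.27958495  0.06428093]
scene 1221 [-0.00288644 -0.00051463  0.01109583  0.05715998  0.0622298   0.06466305]
288 ((0.5179145932197571, -0.28176257014274597), (0.06371177732944489, 0.031726911664009094), 80.34667205810547) [ 0.51927563 -0.28324956  0.0588761 ]
button 55 [ 0.518112   -0.28256595  0.06393163]
top (array([ 34,   9,  15,  19, 362, 221,  21,  29,  43, 142, 282, 269,  37,
         1,   0,   3,   1,   3,  10,   1,   0,   0]), array([0.02 , 0.028, 0.036, 0.044, 0.052, 0.06 , 0.068, 0.076, 0.084,
       0.092, 0.1  , 0.108, 0.116, 0.124, 0.132, 0.14 , 0.148, 0.156,
       0.164, 0.172, 0.18 , 0.188, 0.196]))
scene (array([ 48,  12,  52,  83, 516, 222,  75,  81, 102, 210, 346, 256,  30,
         9,   7,   9,   7,   9,  12,   0,   0,   0]), array([0.02 , 0.028, 0.036, 0.044, 0.052, 0.06 , 0.068, 0.076, 0.084,
       0.092, 0.1  , 0.108, 0.116, 0.124, 0.132, 0.14 , 0.148, 0.156,
       0.164, 0.172, 0.18 , 0.188, 0.196]))
```

View pics/c1.png

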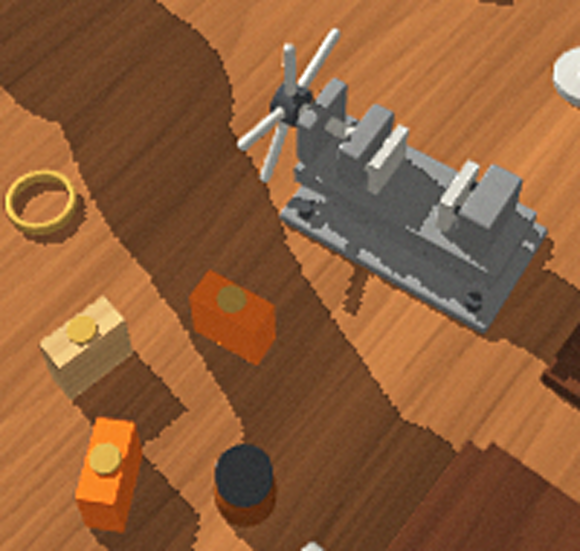

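View pics/c2.png

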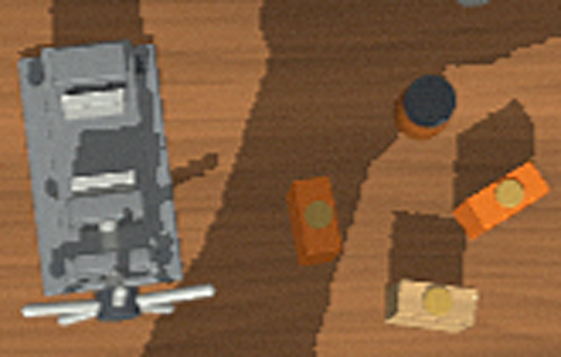

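The crops confirm it: the tan wood-grained block with the brass button at crop1 (85,345) is the work, and the two orange ones are look-alikes. Wheel spokes are visible at crop1 (290,105). Next I measure the vise pose and the wheel angle.

```bash
cat >> h.py <<'E'
def vise_pts(zlo,zhi,d):
    out=[]
    for n in d:
        C=cloud(n,d[n]); m=(d[n]>0)&(np.abs(C[...,0]-.56)<.2)&(np.abs(C[...,1]-.01)<.11)&(C[...,2]>zlo)&(C[...,2]<zhi)
        out.append(C[m])
    return out
E
python3 - <<'E'
from h import *
d={n:np.load(n+"0.npy") for n in("top","scene")}
for n in d:
    S=cv2.imread(f"pics/{n}0.png"); 
    for nm,zl,zh in(("base",.008,.03),("bed",.05,.068),("jawtops",.098,.122)):
        for p in vise_pts(zl,zh,{n:d[n]}):
            print(n,nm,len(p),cv2.minAreaRect(p[:,:2].astype(np.float32)), p.mean(0).round(4))
    # jaw tops clusters: connected comps in image
    C=cloud(n,d[n]); m=((np.abs(C[...,0]-.56)<.2)&(np.abs(C[...,1]-.01)<.11)&(C[...,2]>.098)&(C[...,2]<.122)).astype(np.uint8)
    k,l,st,ce=cv2.connectedComponentsWithStats(m)
    for i in range(1,k):
        if st[i,4]<20: continue
        p=C[l==i]; rc=cv2.minAreaRect(p[:,:2].astype(np.float32)); print("  comp",st[i],rc,p[:,2].mean().round(4))
    # white plates
    hsv=cv2.cvtColor(S,cv2.COLOR_BGR2HSV); w=((hsv[...,1]<45)&(hsv[...,2]>165)&(np.abs(C[...,0]-.56)<.2)&(np.abs(C[...,1]-.01)<.11)&(C[...,2]>.06)).astype(np.uint8)
    k,l,st,ce=cv2.connectedComponentsWithStats(w)
    for i in range(1,k):
        if st[i,4]<15: continue
        p=C[l==i]; rc=cv2.minAreaRect(p[:,:2].astype(np.float32)); print("  white",st[i],ce[i].round(1),rc,p.min(0).round(3),p.max(0).round(3))
E
```

```text
top base 926 ((0.6303203105926514, 0.010281994938850403), (0.23726794123649597, 0.19895584881305695), 5.057253360748291) [ 0.6388 -0.0021  0.0129]
top bed 914 ((0.627434492111206, -0.0048075951635837555), (0.23244674503803253, 0.07594650238752365), 5.198482036590576) [ 0.6383 -0.0028  0.0593]
top jawtops 944 ((0.6158271431922913, -0.006092265248298645), (0.22376054525375366, 0.15100789070129395), 5.524799823760986) [ 0.6033 -0.0069  0.1071]
  comp [240 127  22  13 239] ((0.7117753624916077, 0.00281330943107605), (0.031040802597999573, 0.0596751868724823), 5.524799823760986) 0.107
  comp [243 141  18   6  67] ((0.6827235817909241, 0.00040291808545589447), (0.013259212486445904, 0.047827571630477905), 4.271966934204102) 0.1015
  comp [246 165  18   6  61] ((0.614960789680481, -0.006202874705195427), (0.010867247357964516, 0.04769449681043625), 7.636735439300537) 0.1019
  comp [245 171  22  10 182] ((0.5925581455230713, -0.008055076003074646), (0.021817918866872787, 0.05967557430267334), 5.381256103515625) 0.1072
  comp [247 187  22  10 144] ((0.5470277667045593, -0.012232014909386635),
[... 2410 characters left out ...]
, (0.007126467302441597, 0.05920471251010895), 5.118798732757568) [ 0.509 -0.003  0.097] [0.518 0.056 0.12 ]
  white [232 207  16  14  37] [239.2 213.3] ((0.5224853754043579, -0.0640501007437706), (0.006837525404989719, 0.060844313353300095), 5.712709426879883) [ 0.516 -0.094  0.097] [ 0.528 -0.034  0.117]
  white [277 213  13  15  60] [283.4 220.3] ((0.6152347326278687, -0.009440114721655846), (0.01567196100950241, 0.04687435179948807), 9.644709587097168) [ 0.605 -0.033  0.082] [0.624 0.014 0.105]
  white [302 226  13  15  70] [307.7 233.1] ((0.6849184036254883, -0.003071306273341179), (0.00981944426894188, 0.048846520483493805), 5.351133346557617) [ 0.679 -0.027  0.097] [0.691 0.021 0.105]
```

```bash
cat >> h.py <<'E'
YAW=np.radians(5.4)
BED={"top":np.array([.6505,-.0028,.06]),"scene":np.array([.6537,-.0065,.06])}
RV=R.from_euler("z",YAW).as_matrix()
def wheel(n,d,p=None):
    "spoke lean angles right of upright, deg"
    C=(cloud(n,d)-BED[n])@RV  # vise frame
    rel=C-np.array([-.135,0,.03]); rr=np.hypot(rel[...,1],rel[...,2])
    m=(d>0)&(np.abs(rel[...,0])<.011)&(rr>.03)&(rr<.083)
    if p is not None:
        h=cv2.cvtColor(p,cv2.COLOR_BGR2HSV); m&=(h[...,1]<60)
    a=np.degrees(np.arctan2(-rel[m][:,1],rel[m][:,2]))
    z=np.exp(1j*np.radians(a*5)).mean()
    return np.degrees(np.angle(z))/5,abs(z),np.histogram(a,np.arange(-180,181,12))[0]
def plates(n,d):
    C=(cloud(n,d)-BED[n])@RV; out=[]
    m=(d>0)&(np.abs(C[...,1])<.02)&(C[...,2]>.034)&(C[...,2]<.0465)
    return np.sort(C[m][:,0])
E
python3 - <<'E'
from h import *
for n in("top","scene"):
    d=np.load(n+"0.npy"); p=cv2.imread(f"pics/{n}0.png")
    print(n,wheel(n,d,p))
    x=plates(n,d); h,e=np.histogram(x,np.arange(-.12,.08,.002)); print([(round(e[i]*1000),int(h[i])) for i in range(len(h)) if h[i]])
E
```

```text
top (np.float64(1.3646124555526513), np.float64(0.9241998768474482), array([ 0,  0,  0, 25,  0,  0,  0,  0,  2, 55,  2,  0,  0,  0, 10,  9,  0,
        0,  0,  1, 45, 15,  0,  0,  0,  0, 19,  5,  0,  0]))
[(-120, 3), (-118, 2), (-116, 2), (-114, 3), (-112, 8), (-110, 5), (-92, 3), (-90, 2), (-88, 2), (-86, 2), (-84, 2), (-82, 2), (-80, 1), (-78, 2), (-76, 3), (-74, 3), (-72, 1), (-70, 11), (-68, 10), (-66, 3), (-62, 5), (-60, 2), (-58, 1), (-56, 3), (-54, 6), (-52, 4), (-50, 3), (-48, 1), (-42, 6), (-40, 12), (-38, 13), (-36, 8), (-34, 12), (-32, 5), (-30, 2), (24, 1), (26, 10), (28, 9), (30, 10), (32, 11), (34, 9), (36, 10), (38, 3), (42, 1), (44, 2), (46, 18), (48, 4), (50, 2), (52, 5), (54, 4), (56, 4), (58, 5), (60, 2), (62, 2), (64, 1), (66, 6), (70, 2), (72, 5), (74, 5), (76, 2)]
scene (np.float64(1.5003678573133485), np.float64(0.9459744431923184), array([ 0,  0,  0,  0,  0,  0,  0,  0,  1, 64,  0,  0,  0,  0,  4, 51,  0,
        0,  0,  0, 44,  9,  0,  0,  0,  0, 38, 19,  0,  0]))
[(-120, 2), (-98, 7), (-96, 21), (-94, 1), (-92, 3), (-90, 2), (-88, 3), (-86, 3), (-84, 1), (-82, 2), (-80, 3), (-78, 1), (-76, 2), (-74, 1), (-70, 4), (-68, 3), (-66, 6), (-64, 1), (-62, 5), (-60, 1), (-58, 6), (-56, 4), (-54, 3), (-52, 5), (-50, 18), (-48, 3), (-42, 5), (-40, 11), (-38, 10), (-36, 12), (-34, 9), (-32, 19), (26, 10), (28, 11), (30, 12), (32, 15), (34, 7), (36, 15), (44, 1), (46, 8), (48, 5), (50, 5), (52, 6), (54, 6), (56, 8), (58, 8), (60, 4), (62, 5), (64, 4), (66, 4), (68, 6), (70, 4), (72, 4), (74, 16)]
```

Wheel is at about 1.4°, so q ≈ 0.025. The moving face is at -31 mm as expected, and the back plate face is at about +26 mm. Contact should come near q ≈ 2.7, so my target is q ≈ 3.0. Now to the block.

```bash
cat > to.py <<'E'
"work out row: python3 to.py x y z yawdeg(of tool y, mod 180; 'k' keep)"
import sys; from h import *
s=r.read_state(); p=np.array(s["ee_pos"]); M=R.from_quat(s["eef_rot"]).as_matrix()
t=[float(a) if a!="k" else p[i] for i,a in enumerate(sys.argv[1:4])]
cur=np.degrees(np.arctan2(M[1,1],M[0,1])); g=cur if sys.argv[4]=="k" else float(sys.argv[4])
dy=(g-cur+90)%180-90
yn=np.radians(cur+dy); x=np.array([0,0,-1.]); y=np.array([np.cos(yn),np.sin(yn),0]); G=np.stack([x,y,np.cross(x,y)],1)
w=R.from_matrix(M.T@G).as_rotvec()/1.5
print("t",round(s["time"],2),"pos",p.round(4),"toolx",M[:,0].round(3),"yaw",cur.round(2),"w",round(s["width"],4),"F",np.round(s["ft_force"],2))
print("shift",(M.T@(np.array(t)-p)/.25).round(3),"turn",w.round(3))
E
python3 to.py .5165 -.2797 .16 80.5
```

```text
t 0.1 pos [ 0.2023 -0.591   0.2218] toolx [-0.     0.001 -1.   ] yaw -71.11 w 0.0867 F [ 1.19  0.42 -0.07]
shift [ 0.248 -0.771 -1.592] turn [0.33  0.    0.001]
```

```bash
python3 -m pendant '0 -0.1 -0.2 0.08 0 0; 0 -0.2 -0.4 0.16 0 0; 0 -0.3 -0.6 0.24 0 0; 0 -0.4 -0.8 0.33 0 0; 0 -0.48 -1 0.33 0 0; 0 -0.48 -1 0.33 0 0; 0 -0.48 -1 0.33 0 0' 1; python3 to.py .5165 -.2797 .16 80.5
```

```text
time: 0.8
ee_pos: [0.4039, -0.3925, 0.2223]
eef_rot: [0.705, -0.055, -0.705, -0.056]
ft_force: [0.3, 0.0, -0.6]
width: 0.0871
t 0.8 pos [ 0.4039 -0.3925  0.2223] toolx [ 0.001  0.002 -1.   ] yaw -99.02 w 0.0871 F [ 0.31  0.05 -0.6 ]
shift [ 0.25  -0.516 -0.374] turn [ 0.006 -0.     0.001]
```

```bash
python3 -m pendant '0.06 -0.13 -0.09 0 0 0; 0.12 -0.26 -0.18 0.006 0 0; 0.18 -0.39 -0.28 0.006 0 0; 0.25 -0.516 -0.374 0.006 0 0; 0.25 -0.516 -0.374 0.006 0 0; 0.25 -0.516 -0.374 0.006 0 0' 1; python3 to.py .5165 -.2797 .026 80.5
python3 - <<'E'
from h import *
for n in("top","scene"):
    p,d=vision.camera(n); cv2.imwrite(f"pics/{n}1.png",p)
    u=[int(v) for v in proj(n,[.5165,-.28,.1])]; print(n,u)
    c=cv2.resize(p[u[1]-50:u[1]+50,u[0]-50:u[0]+50],(400,400),interpolation=cv2.INTER_CUBIC); cv2.imwrite(f"pics/{n}1c.png",c)
a=np.hstack([cv2.imread("pics/top1c.png"),cv2.imread("pics/scene1c.png")]); cv2.imwrite("pics/c3.png",a)
E
```

```text
time: 1.4
ee_pos: [0.5132, -0.2849, 0.1592]
eef_rot: [-0.704, 0.061, 0.705, 0.061]
ft_force: [-0.5, -0.3, -0.3]
width: 0.0868
t 1.4 pos [ 0.5132 -0.2849  0.1592] toolx [-0.002  0.001 -1.   ] yaw -99.91 w 0.0868 F [-0.46 -0.27 -0.27]
shift [ 0.533 -0.022 -0.011] turn [-0.005  0.001  0.   ]
top [356, 200]
scene [175, 274]
```

View pics/c3.png

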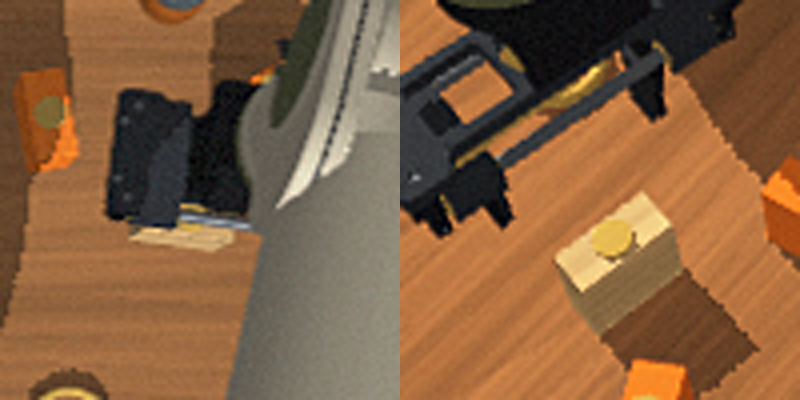

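The crop shows the fingers straddling the wooden block (button at crop (613,238)) along its long axis. Descend and grip.

```bash
python3 -m pendant '0.1 -0.022 -0.011 0 0 0; 0.2 -0.022 -0.011 -0.005 0 0; 0.3 -0.022 -0.011 -0.005 0 0; 0.4 -0.022 -0.011 -0.005 0 0; 0.47 -0.022 -0.011 -0.005 0 0; 0.533 -0.022 -0.011 -0.005 0 0; 0.533 -0.022 -0.011 -0.005 0 0; 0.533 -0.022 -0.011 -0.005 0 0' 1; python3 to.py .5165 -.2797 .026 80.5; python3 -c "
from h import *
print(proj('scene',[.5132,-.2849,.1592]))"
```

```text
time: 2.3
ee_pos: [0.5172, -0.2808, 0.0274]
eef_rot: [0.705, -0.059, -0.704, -0.059]
ft_force: [0.8, -0.4, -0.1]
width: 0.0871
t 2.3 pos [ 0.5172 -0.2808  0.0274] toolx [ 0.    -0.001 -1.   ] yaw -99.61 w 0.0871 F [ 0.77 -0.38 -0.14]
shift [ 0.006 -0.004  0.004] turn [-0.001 -0.    -0.   ]
[168.59064271 261.80953372]
```

```bash
python3 -m pendant '0 0 0 0 0 0; 0 0 0 0 0 0; 0 0 0 0 0 0; 0 0 0 0 0 0; 0 0 0 0 0 0; 0 0 0 0 0 0; 0 0 0 0 0 0; 0 0 0 0 0 0' -1 25; python3 -m pendant '-0.05 0 0 0 0 0; -0.12 0 0 0 0 0; -0.24 0 0 0 0 0; -0.36 0 0 0 0 0; -0.5 0 0 0 0 0; -0.56 0 0 0 0 0; -0.56 0 0 0 0 0'; python3 to.py .647 -.0045 .167 95.4
```

```text
time: 3.1
ee_pos: [0.5174, -0.2801, 0.0272]
eef_rot: [0.705, -0.059, -0.704, -0.059]
ft_force: [-0.3, 0.7, 6.7]
width: 0.0641
time: 3.8
ee_pos: [0.5183, -0.2805, 0.1691]
eef_rot: [0.706, -0.059, -0.703, -0.058]
ft_force: [-0.4, 0.5, -1.3]
width: 0.064
t 3.8 pos [ 0.5183 -0.2805  0.1691] toolx [ 0.004 -0.002 -1.   ] yaw -99.55 w 0.064 F [-0.37  0.49 -1.27]
shift [ 0.008 -1.174 -0.325] turn [-0.174 -0.002 -0.001]
```

```bash
python3 -m pendant '0 -0.12 -0.05 -0.04 0 0; 0 -0.26 -0.11 -0.08 0 0; 0 -0.4 -0.18 -0.12 0 0; 0 -0.54 -0.24 -0.174 0 0; 0 -0.68 -0.28 -0.174 0 0; 0 -0.82 -0.31 -0.174 0 0; 0 -0.95 -0.32 -0.174 0 0; 0 -0.95 -0.32 -0.174 0 0'; python3 to.py .6496 -.0047 .167 95.4
```

```text
time: 4.6
ee_pos: [0.6352, -0.0521, 0.1644]
eef_rot: [-0.705, -0.038, 0.707, -0.035]
ft_force: [-0.1, 0.7, -2.3]
width: 0.0641
t 4.6 pos [ 0.6352 -0.0521  0.1644] toolx [-0.003  0.004 -1.   ] yaw -84.14 w 0.0641 F [-0.14  0.67 -2.34]
shift [-0.01  -0.183 -0.076] turn [0.005 0.002 0.003]
```

```bash
python3 -m pendant '-0.01 -0.09 -0.04 0.005 0 0; -0.01 -0.15 -0.065 0.005 0.002 0.003; -0.01 -0.183 -0.076 0.005 0.002 0.003; -0.01 -0.183 -0.076 0.005 0.002 0.003; -0.01 -0.183 -0.076 0.005 0.002 0.003'; python3 to.py .6496 -.0047 .085 95.4
python3 - <<'E'
from h import *
s=r.read_state(); print(s["ee_pos"])
for n in("top","scene"):
    p,d=vision.camera(n); cv2.imwrite(f"pics/{n}2.png",p); np.save(n+"2.npy",d)
    h=cv2.cvtColor(p,cv2.COLOR_BGR2HSV); C=(cloud(n,d)-BED[n])@RV
    m=(d>0)&(h[...,0]>8)&(h[...,0]<30)&(h[...,1]>50)&(np.abs(C[...,0])<.05)&(np.abs(C[...,1])<.05)&(C[...,2]>.07)&(C[...,2]<.15)
    q=C[m]; print(n,m.sum(),q.min(0).round(4) if len(q) else 0,q.max(0).round(4) if len(q) else 0)
    if len(q)>10:
        t=q[q[:,2]>q[:,2].max()-.012]; print(cv2.minAreaRect(t[:,:2].astype(np.float32)))
p=cv2.imread("pics/scene2.png"); cv2.imwrite("pics/c4.png",cv2.resize(p[120:290,210:360],None,fx=3.5,fy=3.5,interpolation=cv2.INTER_CUBIC))
E
```

```text
time: 5.1
ee_pos: [0.6498, -0.0127, 0.1688]
eef_rot: [0.707, 0.029, -0.706, 0.032]
ft_force: [-0.3, -0.5, -1.4]
width: 0.0642
t 5.1 pos [ 0.6498 -0.0127  0.1688] toolx [ 0.003 -0.005 -1.   ] yaw -85.05 w 0.0642 F [-0.32 -0.45 -1.43]
shift [ 0.335 -0.034 -0.001] turn [-0.005 -0.002 -0.003]
[ 0.64984213 -0.01266445  0.16882196]
top 0 0 0
scene 150 [-0.0198 -0.0425  0.0794] [0.0114 0.03   0.1471]
((-0.006545943208038807, 0.011183087714016438), (0.025005338713526726, 0.02675187774002552), 0.9343996047973633)
```

View pics/c4.png

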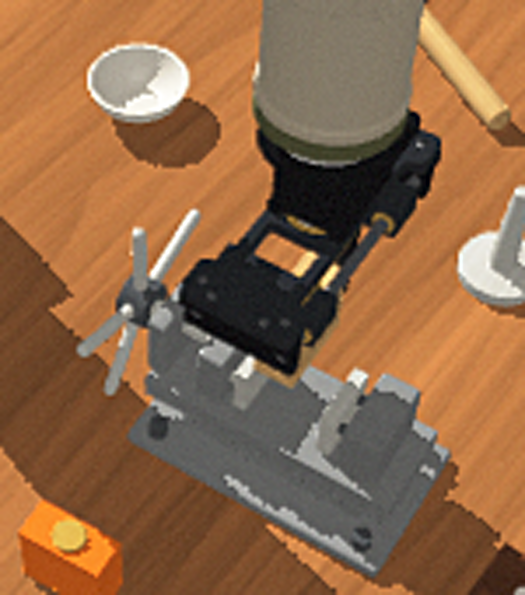

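The crop shows the block above the gap between the jaws, and all is clear. Measured block x is about -4 mm from bed centre. Correct y, then descend in two stages.

```bash
python3 -m pendant '0 -0.034 0 -0.005 -0.002 -0.003; 0.04 -0.034 0 -0.005 -0.002 -0.003; 0.1 -0.034 0 -0.005 -0.002 -0.003; 0.15 -0.034 0 -0.005 -0.002 -0.003; 0.2 -0.034 0 -0.005 -0.002 -0.003; 0.25 -0.034 0 -0.005 -0.002 -0.003; 0.25 -0.034 0 -0.005 -0.002 -0.003; 0.25 -0.034 0 -0.005 -0.002 -0.003'; python3 to.py .6496 -.0047 .0872 95.4
```

```text
time: 6.0
ee_pos: [0.6496, -0.0036, 0.1066]
eef_rot: [-0.706, -0.033, 0.706, -0.033]
ft_force: [0.3, -0.4, -1.1]
width: 0.0638
t 6.0 pos [ 0.6496 -0.0036  0.1066] toolx [-0.  0. -1.] yaw -84.6 w 0.0638 F [ 0.35 -0.45 -1.12]
shift [0.077 0.005 0.   ] turn [-0.  0.  0.]
```

```bash
python3 -m pendant '0.02 0.005 0 0 0 0; 0.04 0.005 0 0 0 0; 0.055 0.005 0 0 0 0; 0.065 0.005 0 0 0 0; 0.072 0.005 0 0 0 0; 0.077 0.005 0 0 0 0; 0.08 0.005 0 0 0 0; 0.08 0.005 0 0 0 0'; python3 to.py .6496 -.0047 .0872 95.4
```

```text
time: 6.8
ee_pos: [0.6499, -0.0048, 0.0873]
eef_rot: [0.707, 0.033, -0.706, 0.033]
ft_force: [-2.3, -0.2, 3.4]
width: 0.0642
t 6.8 pos [ 0.6499 -0.0048  0.0873] toolx [ 0.001 -0.    -1.   ] yaw -84.6 w 0.0642 F [-2.32 -0.18  3.43]
shift [ 0.    -0.     0.001] turn [ 0. -0. -0.]
```

Force z went from -1.1 to +3.4 N at the expected height, so the block is on the bed. Release and lift straight up.

```bash
python3 -m pendant '0 0 0 0 0 0; 0 0 0 0 0 0; 0 0 0 0 0 0; 0 0 0 0 0 0; 0 0 0 0 0 0; 0 0 0 0 0 0' 1; python3 -m pendant '-0.06 0 0 0 0 0; -0.15 0 0 0 0 0; -0.3 0 0 0 0 0; -0.45 0 0 0 0 0; -0.58 0 0 0 0 0; -0.66 0 0 0 0 0; -0.66 0 0 0 0 0' ; python3 to.py .515 .10 .25 95.4
```

```text
time: 7.4
ee_pos: [0.6497, -0.0048, 0.0867]
eef_rot: [-0.706, -0.033, 0.706, -0.033]
ft_force: [0.0, 0.0, -0.5]
width: 0.0866
time: 8.1
ee_pos: [0.6511, -0.0044, 0.2568]
eef_rot: [0.709, 0.033, -0.704, 0.033]
ft_force: [0.4, -0.1, -0.2]
width: 0.0871
t 8.1 pos [ 0.6511 -0.0044  0.2568] toolx [ 0.007  0.    -1.   ] yaw -84.59 w 0.0871 F [ 0.42 -0.11 -0.15]
shift [ 0.023 -0.467  0.503] turn [ 0.    -0.004 -0.   ]
```

```bash
cat > tov.py <<'E'
"vise frame target: python3 tov.py X Y(mm from bed) Z(mm world)"
import sys,subprocess; from h import *
B0=np.array([.652,-.0045,0]); a=[float(v)/1000 for v in sys.argv[1:4]]
w=B0+RV@np.array([a[0],a[1],0]); 
q=(np.array(r.read_state()["ee_pos"])-B0)@RV; print("vise pos mm",(q*1000).round(1))
subprocess.run(["python3","to.py",f"{w[0]:.5f}",f"{w[1]:.5f}",f"{a[2]}","95.4"])
E
python3 - <<'E'
from h import *
for n in("top","scene"):
    p,d=vision.camera(n); cv2.imwrite(f"pics/{n}3.png",p)
    h=cv2.cvtColor(p,cv2.COLOR_BGR2HSV); C=(cloud(n,d)-BED[n])@RV
    m=(d>0)&(h[...,0]>8)&(h[...,0]<30)&(h[...,1]>50)&(np.abs(C[...,0])<.05)&(np.abs(C[...,1])<.05)&(C[...,2]>.05)&(C[...,2]<.07)
    q=C[m]; print(n,m.sum(), q.min(0).round(4),q.max(0).round(4),cv2.minAreaRect(q[:,:2].astype(np.float32)) if len(q)>5 else 0)
E
python3 -m pendant '0 -0.04 0.1 0 -0.004 0; 0 -0.08 0.22 0 -0.004 0; 0.03 -0.12 0.34 0 -0.004 0; 0.06 -0.16 0.45 0 -0.004 0; 0.1 -0.2 0.54 0 -0.004 0; 0.16 -0.2 0.54 0 -0.004 0; 0.2 -0.2 0.54 0 -0.004 0; 0.2 -0.2 0.54 0 -0.004 0' -1; python3 tov.py -137 48 145
```

```text
time: 8.95
ee_pos: [0.5097, 0.0318, 0.2]
eef_rot: [-0.703, -0.033, 0.71, -0.033]
ft_force: [0.4, 0.3, -0.0]
width: 0.0309
t 8.95 pos [0.5097 0.0318 0.2   ] toolx [-0.009 -0.001 -1.   ] yaw -84.62 w 0.0309 F [ 0.44  0.31 -0.03]
shift [ 0.22   0.006 -0.007] turn [-0.     0.006  0.   ]
vise pos mm [-138.3   49.6  200. ]Traceback (most recent call last):
  File "<stdin>", line 6, in <module>
    return umr_minimum(a, axis, None, out, keepdims, initial, where)
ValueError: zero-size array to reduction operation minimum which has no identity
```

```bash
python3 -m pendant '0.05 0.006 -0.007 0 0.006 0; 0.1 0.006 -0.007 0 0.006 0; 0.15 0.006 -0.007 0 0.006 0; 0.2 0.006 -0.007 0 0.006 0; 0.22 0.006 -0.007 0 0.006 0; 0.22 0.006 -0.007 0 0.006 0' -1; python3 tov.py -137 20 145
cat > blk.py <<'E'
from h import *
def blk(n,p,d):
    h=cv2.cvtColor(p,cv2.COLOR_BGR2HSV); C=(cloud(n,d)-BED[n])@RV
    m=(d>0)&(h[...,0]>8)&(h[...,0]<30)&(h[...,1]>50)&(np.abs(C[...,0])<.05)&(np.abs(C[...,1])<.05)&(C[...,2]>.052)&(C[...,2]<.068)
    q=C[m]
    if len(q)>5: print(n,m.sum(), (q.min(0)*1000).round(1),(q.max(0)*1000).round(1),np.median(q[:,2]).round(4),cv2.minAreaRect((1000*q[:,:2]).astype(np.float32)))
    else: print(n,"no block px",len(q))
if __name__=="__main__":
    import sys
    for n in("top","scene"):
        p,d=vision.camera(n); cv2.imwrite(f"pics/{n}{sys.argv[1]}.png",p); np.save(f"{n}{sys.argv[1]}.npy",d); blk(n,p,d); w=wheel(n,d,p); print("wheel",w[0].round(2),w[1].round(2),w[2])
E
python3 blk.py 4; python3 -c "
import cv2;p=cv2.imread('pics/scene4.png');cv2.imwrite('pics/c5.png',cv2.resize(p[120:290,210:360],None,fx=3.5,fy=3.5,interpolation=cv2.INTER_CUBIC))"
```

```text
time: 9.55
ee_pos: [0.5117, 0.0309, 0.1458]
eef_rot: [0.707, 0.033, -0.706, 0.033]
ft_force: [-0.4, 0.5, 1.1]
width: 0.0007
t 9.55 pos [0.5117 0.0309 0.1458] toolx [ 0.001  0.    -1.   ] yaw -84.59 w 0.0007 F [-0.35  0.48  1.08]
shift [0.003 0.114 0.003] turn [ 0.    -0.001  0.   ]
vise pos mm [-136.4   48.5  145.8]
top 99 [-18.1 -32.4  52.9] [12.6 28.7 66.7] 0.0589 ((-3.4014739990234375, -2.0354480743408203), (30.711849212646484, 60.76426315307617), 1.451898217201233)
wheel -1.36 0.98 [ 0  0  0  0  0  0  0  0  0  0  0  0  0  0  0  0  0  0  0  0 19  6  0  0
  0  0  0  0  0  0]
scene 299 [-18.8 -33.6  52.1] [11.3 31.8 67.2] 0.0592 ((-3.742794990539551, -0.9237480163574219), (65.36331939697266, 30.134593963623047), 89.91348266601562)
wheel 1.46 0.87 [ 0  0  0  0  0  0  0  0  1 63  1  3  6  0  1 48  0  0  0  0 41 12  0  0
  0  0 38 19  0  0]
```

View pics/c5.png

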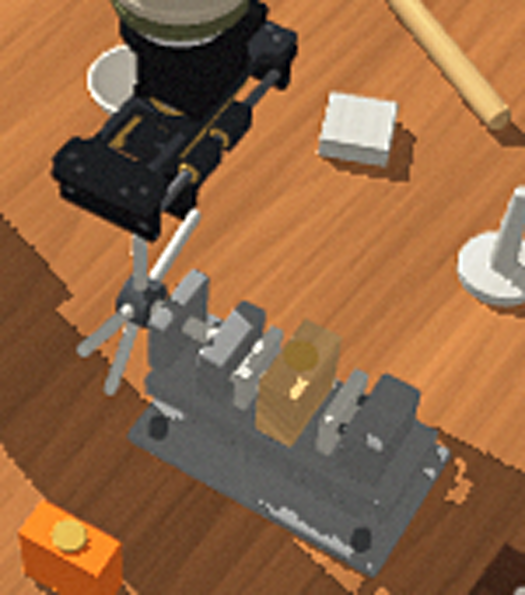

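The block stands upright between the jaws at vise (-3.5, -1.5) mm, with its top at 59 mm, aligned and let go. Next, approach the upright spoke from the left, slowly, watching the force.

```bash
python3 -m pendant '0 0.03 0 0 0 0; 0 0.06 0 0 0 0; 0 0.075 0 0 0 0; 0 0.085 0 0 0 0; 0 0.095 0 0 0 0; 0 0.105 0 0 0 0; 0 0.115 0 0 0 0' ; python3 tov.py -137 10 145; python3 -m pendant '0 0.01 0 0 0 0; 0 0.02 0 0 0 0; 0 0.03 0 0 0 0; 0 0.04 0 0 0 0; 0 0.05 0 0 0 0; 0 0.06 0 0 0 0'; python3 tov.py -137 0 140
```

```text
time: 10.35
ee_pos: [0.5148, 0.0022, 0.1467]
eef_rot: [0.707, 0.033, -0.705, 0.033]
ft_force: [-0.6, 0.3, -0.3]
width: 0.0004
t 10.35 pos [0.5148 0.0022 0.1467] toolx [ 0.003  0.    -1.   ] yaw -84.59 w 0.0004 F [-0.56  0.33 -0.3 ]
shift [0.007 0.038 0.004] turn [ 0.    -0.002 -0.   ]
vise pos mm [-135.9   19.6  146.7]
time: 10.95
ee_pos: [0.5161, -0.0111, 0.1467]
eef_rot: [0.707, 0.035, -0.705, 0.033]
ft_force: [-1.0, 5.0, 0.4]
width: 0.0007
t 10.95 pos [ 0.5161 -0.0111  0.1467] toolx [ 0.003  0.002 -1.   ] yaw -84.51 w 0.0007 F [-0.99  4.99  0.45]
shift [0.027 0.025 0.004] turn [ 0.001 -0.002  0.001]
vise pos mm [-135.9    6.2  146.7]
```

Contact at about 5 N with the TCP at y=+6 mm. Push along an arc.

```bash
python3 -m pendant '0 0.014 0 0 0 0; 0 0.028 0 0 0 0; 0 0.042 0 0 0 0; 0.002 0.056 0 0 0 0; 0.005 0.07 0 0 0 0; 0.009 0.082 0 0 0 0; 0.014 0.094 0 0 0 0; 0.019 0.105 0 0 0 0' ; python3 -m pendant '0.006 0.011 0 0 0 0; 0.012 0.022 0 0 0 0; 0.019 0.033 0 0 0 0; 0.026 0.044 0 0 0 0; 0.034 0.055 0 0 0 0; 0.043 0.066 0 0 0 0; 0.052 0.077 0 0 0 0; 0.06 0.086 0 0 0 0'; python3 tov.py -137 -43 126; python3 blk.py 5
```

```text
time: 11.75
ee_pos: [0.5184, -0.0369, 0.1417]
eef_rot: [0.707, 0.035, -0.706, 0.033]
ft_force: [-0.7, 6.6, -0.1]
width: 0.0002
time: 12.55
ee_pos: [0.5209, -0.0585, 0.1271]
eef_rot: [0.707, 0.035, -0.705, 0.033]
ft_force: [-1.2, 5.5, 2.3]
width: 0.0003
t 12.55 pos [ 0.5209 -0.0585  0.1271] toolx [ 0.003  0.002 -1.   ] yaw -84.51 w 0.0003 F [-1.19  5.5   2.31]
shift [0.004 0.006 0.006] turn [ 0.001 -0.002  0.001]
vise pos mm [-135.6  -41.4  127.1]
top 159 [-18.3 -31.3  52.1] [12.9 30.6 67.4] 0.0608 ((-2.9897871017456055, -0.2718238830566406), (61.68177795410156, 31.14792823791504), 89.0790786743164)
wheel -11.24 0.99 [ 0  1  0  0  0  0  0 10 18  0  0  0  0  0  0  0  0  0  0  0  0  0  0  0
  0  0  0  0  0  0]
scene 299 [-19.1 -33.5  52.4] [11.7 31.2 66.2] 0.0593 ((-3.6809587478637695, -1.1654434204101562), (30.4119930267334, 64.77168273925781), 0.5798563361167908)
wheel -15.98 0.87 [ 0  0  0  0  0  0  0 25 30  0  0  0  0  3  5  0  0  1 20 32  0  0  0  0
  0 64  2  0  0  0]
```

```bash
python3 -m pendant '0 -0.02 0.006 0 0 0; -0.08 -0.03 0.006 0 0 0; -0.18 -0.03 0.006 0 0 0; -0.29 -0.03 0.006 0 0 0; -0.29 -0.14 0.006 0 0 0; -0.29 -0.26 0.006 0 0 0; -0.29 -0.365 0.006 0 0 0; -0.29 -0.365 0.006 0 0 0'; python3 -m pendant '0.06 0 0 0 0 0; 0.12 0 0 0 0 0; 0.17 0 0 0 0 0; 0.205 0 0 0 0 0; 0.205 0 0 0 0 0; 0.205 0 0 0 0 0'; python3 blk.py 6; python3 tov.py -137 25 146
```

```text
time: 13.45
ee_pos: [0.51, 0.0345, 0.1998]
eef_rot: [0.707, 0.035, -0.705, 0.035]
ft_force: [-0.0, 0.6, 0.1]
width: 0.0001
time: 14.05
ee_pos: [0.5108, 0.0304, 0.1485]
eef_rot: [0.707, 0.033, -0.705, 0.033]
ft_force: [0.3, -0.1, 0.7]
width: 0.0002
top 101 [-17.9 -32.4  52.1] [12.3 28.7 67.7] 0.0589 ((-2.548184394836426, -1.6911144256591797), (61.361083984375, 29.837783813476562), 88.74335479736328)
wheel -16.19 0.98 [ 0  0  0  0  0  0  0  0  0  0  0  0  0  0  0  0  0  0  0 13  1  0  0  0
  0  0  0  0  0  0]
scene 303 [-18.8 -33.7  52.3] [11.8 30.9 66.4] 0.0591 ((-3.470701217651367, -1.3803939819335938), (64.62467956542969, 30.599519729614258), 89.83965301513672)
wheel -14.89 0.91 [ 0  0  0  0  0  0  0 22 37  0  0  1  7 20 21  0  0  0  0 46  1  0  0  0
  0 65  1  0  0  0]
t 14.15 pos [0.5111 0.0305 0.1489] toolx [ 0.004  0.    -1.   ] yaw -84.6 w 0.0008 F [ 0.05 -0.9   0.55]
shift [0.012 0.092 0.   ] turn [-0.    -0.003 -0.   ]
vise pos mm [-137.    48.1  148.9]
```

```bash
python3 -m pendant '0.008 0.025 0 0 0 0; 0.008 0.044 0 0 0 0; 0.008 0.056 0 0 0 0; 0.008 0.068 0 0 0 0; 0.008 0.08 0 0 0 0; 0.008 0.092 0 0 0 0; 0.008 0.104 0 0 0 0; 0.008 0.116 0 0 0 0'; python3 -m pendant '0 0.013 0 0 0 0; 0 0.026 0 0 0 0; 0 0.039 0 0 0 0; 0 0.052 0 0 0 0'; python3 tov.py -137 -20 142 
```

```text
time: 14.95
ee_pos: [0.5139, 0.003, 0.147]
eef_rot: [0.708, 0.034, -0.705, 0.033]
ft_force: [-0.7, 5.6, 4.1]
width: 0.0004
time: 15.35
ee_pos: [0.5151, -0.0097, 0.147]
eef_rot: [0.708, 0.035, -0.705, 0.033]
ft_force: [-1.1, 5.5, 2.9]
width: 0.0007
t 15.35 pos [ 0.5151 -0.0097  0.147 ] toolx [ 0.004  0.002 -1.   ] yaw -84.51 w 0.0007 F [-1.11  5.54  2.88]
shift [0.02  0.111 0.001] turn [ 0.001 -0.003  0.001]
vise pos mm [-136.7    7.7  147. ]
```

```bash
python3 -m pendant '0 0.014 0 0 0 0; 0 0.028 0 0 0 0; 0 0.042 0 0 0 0; 0.002 0.056 0 0 0 0; 0.005 0.07 0 0 0 0; 0.009 0.082 0 0 0 0; 0.014 0.094 0 0 0 0; 0.019 0.105 0 0 0 0' ; python3 tov.py -137 -41 127
```

```text
time: 16.15
ee_pos: [0.5172, -0.0354, 0.1414]
eef_rot: [0.707, 0.035, -0.705, 0.033]
ft_force: [-0.3, 7.2, -0.3]
width: 0.0005
t 16.15 pos [ 0.5172 -0.0354  0.1414] toolx [ 0.003  0.003 -1.   ] yaw -84.49 w 0.0005 F [-0.26  7.25 -0.26]
shift [ 0.057  0.092 -0.   ] turn [ 0.001 -0.002  0.002]
vise pos mm [-137.2  -18.1  141.4]
```

```bash
python3 -m pendant '0.006 0.011 0 0 0 0; 0.012 0.022 0 0 0 0; 0.019 0.033 0 0 0 0; 0.026 0.044 0 0 0 0; 0.034 0.055 0 0 0 0; 0.043 0.066 0 0 0 0; 0.052 0.079 0 0 0 0; 0.06 0.094 0 0 0 0'; python3 tov.py -137 -43 126; python3 -m pendant '0 -0.02 0.006 0 0 0; -0.08 -0.03 0.006 0 0 0; -0.18 -0.03 0.006 0 0 0; -0.29 -0.03 0.006 0 0 0; -0.29 -0.14 0.006 0 0 0; -0.29 -0.26 0.006 0 0 0; -0.29 -0.365 0.006 0 0 0; -0.29 -0.365 0.006 0 0 0'; python3 blk.py 7; python3 tov.py -137 48 147; python3 - <<'E'
from h import *
for n in("top","scene"):
    d=np.load(n+"7.npy"); x=plates(n,d); h,e=np.histogram(x,np.arange(-.05,.05,.002)); print([(round(e[i]*1000),int(h[i])) for i in range(len(h)) if h[i]])
E
```

```text
time: 16.95
ee_pos: [0.5196, -0.0589, 0.1267]
eef_rot: [0.708, 0.035, -0.705, 0.033]
ft_force: [-1.4, 6.9, 2.2]
width: 0.0006
t 16.95 pos [ 0.5196 -0.0589  0.1267] toolx [ 0.003  0.002 -1.   ] yaw -84.49 w 0.0006 F [-1.43  6.86  2.2 ]
shift [0.003 0.005 0.   ] turn [ 0.001 -0.002  0.001]
vise pos mm [-136.9  -41.7  126.7]
time: 17.75
ee_pos: [0.5085, 0.0339, 0.1994]
eef_rot: [0.707, 0.035, -0.705, 0.035]
ft_force: [0.1, 1.3, -0.0]
width: 0.0007
top 102 [ -9.4 -32.6  52.5] [22.4 -5.3 66.6] 0.0593 ((6.428349494934082, -19.786357879638672), (31.703462600708008, 27.15045166015625), 3.5534305572509766)
wheel -15.07 0.99 [ 0  0  0  0  0  0  0  0  0  0  0  0  0  0  0  0  0  0  0 13  2  0  0  0
  0  0  0  0  0  0]
scene 310 [ -9.2 -33.5  52.1] [22.1 31.4 66.6] 0.0592 ((6.339776992797852, -0.927398681640625), (64.84500122070312, 30.92266082763672), 89.24755859375)
wheel -13.72 0.95 [ 0  0  0  0  0  0  0 20 37  0  0  0  0 33 33  0  0  0  0 46  1  0  0  0
  0 62  4  0  0  0]
t 17.85 pos [0.5089 0.03   0.1991] toolx [ 0.003 -0.    -1.   ] yaw -84.54 w 0.0007 F [ 0.37  0.31 -0.49]
shift [ 0.208 -0.001 -0.008] turn [ 0.001 -0.002 -0.   ]
vise pos mm [-139.2   47.8  199.1]
[(-46, 1), (-44, 1), (-30, 1), (-26, 1), (-20, 1), (-18, 3), (-16, 2), (-14, 2), (-12, 2), (-10, 1), (-8, 3), (26, 2), (28, 5), (30, 3), (32, 5), (34, 5), (36, 6), (44, 3), (46, 16)]
[(-48, 2), (-46, 4), (-44, 3), (-42, 4), (-40, 4), (-38, 3), (-36, 1), (-34, 4), (-32, 4), (-30, 3), (-28, 11), (-26, 15), (-20, 4), (-18, 14), (-16, 9), (20, 16), (26, 8), (28, 14), (30, 9), (32, 13), (34, 10), (36, 15), (44, 2), (46, 9)]
```

q ≈ 2.26 now. The block is being pushed along by the jaw (centre x = 6.35), about 4.7 mm short of the back plate. Final push: approach as before, then small steps with force readings.

```bash
python3 -m pendant '0.06 0 -0.008 0 0 0; 0.12 0 -0.008 0 0 0; 0.17 0 -0.008 0 0 0; 0.208 0 -0.008 0 0 0; 0.208 0 -0.008 0 0 0; 0.208 0.025 -0.008 0 0 0; 0.208 0.044 -0.008 0 0 0; 0.208 0.056 -0.008 0 0 0'; python3 -m pendant '0 0.012 0 0 0 0; 0 0.024 0 0 0 0; 0 0.036 0 0 0 0; 0 0.048 0 0 0 0; 0 0.06 0 0 0 0; 0 0.072 0 0 0 0; 0 0.084 0 0 0 0; 0 0.096 0 0 0 0'; python3 -m pendant '0 0.009 0 0 0 0; 0 0.018 0 0 0 0'; python3 -m pendant '0 0.009 0 0 0 0; 0 0.018 0 0 0 0';python3 tov.py -137 0 147
```

```text
time: 18.65
ee_pos: [0.513, 0.0152, 0.1476]
eef_rot: [0.708, 0.033, -0.705, 0.033]
ft_force: [-0.3, 0.1, 0.4]
width: 0.0007
time: 19.45
ee_pos: [0.5155, -0.0062, 0.148]
eef_rot: [0.708, 0.034, -0.705, 0.033]
ft_force: [-0.4, 5.2, 4.8]
width: 0.0005
time: 19.65
ee_pos: [0.5159, -0.0107, 0.1479]
eef_rot: [0.708, 0.034, -0.705, 0.033]
ft_force: [-0.7, 6.3, 4.3]
width: 0.0006
time: 19.85
ee_pos: [0.5162, -0.0152, 0.1478]
eef_rot: [0.708, 0.034, -0.705, 0.033]
ft_force: [0.1, 6.4, 1.4]
width: 0.0005
t 19.85 pos [ 0.5162 -0.0152  0.1478] toolx [ 0.005  0.002 -1.   ] yaw -84.51 w 0.0005 F [0.1  6.36 1.37]
shift [0.003 0.008 0.003] turn [ 0.001 -0.003  0.001]
vise pos mm [-136.2    2.1  147.8]
```

```bash
python3 -m pendant '0 0.008 0 0 0 0; 0.001 0.016 0 0 0 0'|grep -E "pos|force"; python3 -m pendant '0.001 0.008 0 0 0 0; 0.003 0.016 0 0 0 0'|grep -E "pos|force";  python3 tov.py -137 -14.5 143; python3 blk.py 8
```

```text
ee_pos: [0.5165, -0.0191, 0.1473]
ft_force: [0.3, 6.3, 0.1]
ee_pos: [0.5168, -0.0229, 0.1464]
ft_force: [0.4, 5.8, 0.0]
t 20.25 pos [ 0.5168 -0.0229  0.1464] toolx [ 0.004  0.002 -1.   ] yaw -84.5 w 0.0004 F [0.38 5.82 0.05]
shift [0.014 0.036 0.003] turn [ 0.001 -0.003  0.001]
vise pos mm [-136.4   -5.6  146.4]
top 185 [  2.3 -32.3  53.3] [27.9 30.4 67.7] 0.0606 ((14.876625061035156, -1.070791244506836), (25.035499572753906, 62.727420806884766), 1.9352080821990967)
wheel 21.01 0.99 [0 0 0 0 4 0 0 0 0 0 0 0 0 0 0 0 0 0 0 0 0 0 0 0 0 0 0 0 0 0]
scene 302 [ -3.5 -33.3  52.5] [26.8 31.8 65.9] 0.0593 ((11.666852951049805, -0.7438888549804688), (65.16259002685547, 30.279476165771484), 89.96724700927734)
wheel 18.38 0.93 [ 0  0  0  0  3  8  0  0  0  0 63 10  0  0  0 15 37  3  0  0  0  2 62  0
  0  0  0  0 51  0]
```

```bash
cat > mon.py <<'E'
from h import *
W=[];X=[]
for i in range(4):
    p,d=vision.camera("scene"); h=cv2.cvtColor(p,cv2.COLOR_BGR2HSV); C=(cloud("scene",d)-BED["scene"])@RV
    m=(d>0)&(h[...,0]>8)&(h[...,0]<30)&(h[...,1]>50)&(np.abs(C[...,0])<.05)&(np.abs(C[...,1])<.02)&(C[...,2]>.052)&(C[...,2]<.068)
    X.append(C[m][:,0].mean()*1000); W.append(wheel("scene",d,p)[0])
s=r.read_state(); q=(np.array(s["ee_pos"])-[.652,-.0045,0])@RV*1000
Y,Z=q[1]-7,q[2]-90; th=np.degrees(np.arctan2(-Y,Z)+np.arcsin(5/np.hypot(Y,Z)))
print("cam wheel",np.round(np.mean(W),2),np.std(W).round(2),"blk x",np.mean(X).round(2),np.std(X).round(2),"tcp",q.round(1),"theta",th.round(1),"F",np.round(s["ft_force"],1), s["time"])
E
python3 - <<'E'
from h import *
for k in"78":
    d=np.load(f"scene{k}.npy");p=cv2.imread(f"pics/scene{k}.png");h=cv2.cvtColor(p,cv2.COLOR_BGR2HSV); C=(cloud("scene",d)-BED["scene"])@RV
    m=(d>0)&(h[...,0]>8)&(h[...,0]<30)&(h[...,1]>50)&(np.abs(C[...,0])<.05)&(np.abs(C[...,1])<.02)&(C[...,2]>.052)&(C[...,2]<.068)
    print(k,C[m][:,0].mean()*1000)
E
python3 mon.py
python3 -m pendant '0.002 0.008 0 0 0 0; 0.005 0.016 0 0 0 0'|grep -E "pos|force"; python3 mon.py; python3 -m pendant '0.004 0.008 0 0 0 0; 0.008 0.016 0 0 0 0'|grep -E "pos|force"; python3 mon.py
```

```text
7 7.849828739893639
8 12.599330012910475
cam wheel 18.29 0.11 blk x 12.58 0.06 tcp [-136.4   -5.8  146.4] theta 17.8 F [0.2 4.4 0.5] 20.55
ee_pos: [0.5172, -0.0267, 0.1453]
ft_force: [-0.3, 7.1, 0.9]
cam wheel 21.96 0.07 blk x 12.5 0.16 tcp [-136.4   -9.7  145.2] theta 21.8 F [-0.5  6.5  1.1] 20.95
ee_pos: [0.5177, -0.0307, 0.1435]
ft_force: [-1.4, 6.9, 4.1]
cam wheel 26.07 0.17 blk x 12.8 0.11 tcp [-136.2  -13.7  143.4] theta 26.2 F [0.2 5.6 3. ] 21.35
```

The block has stopped (x constant at 12.6) and the wheel lean is 26°. Compression is about 1.6–2.2 mm by camera, and torque gives about 10 N. Add about 6° more.

```bash
python3 -m pendant '0.004 0.008 0 0 0 0; 0.008 0.016 0 0 0 0'|grep -E "pos|force"; python3 mon.py; python3 -m pendant '0.003 0.006 0 0 0 0; 0.004 0.008 0 0 0 0'|grep -E "pos|force"; python3 mon.py
```

```text
ee_pos: [0.518, -0.0347, 0.1416]
ft_force: [-1.5, 6.1, 5.2]
cam wheel 30.05 0.3 blk x 12.58 0.19 tcp [-136.2  -17.7  141.5] theta 30.6 F [-1.3  5.6  3.7] 21.75
ee_pos: [0.5182, -0.0366, 0.1406]
ft_force: [-2.2, 6.9, 5.1]
cam wheel 31.78 0.1 blk x 12.57 0.16 tcp [-136.2  -19.4  140.6] theta 32.6 F [-1.6  6.9  4.5] 22.15
```

Estimates: camera 2.6–3.2 mm, absolute jaw geometry 3.0 mm, torque about 13 N. All are well inside the 8–28 N window, so I stop here, withdraw and check.

```bash
python3 -m pendant '0 -0.02 0 0 0 0; -0.02 -0.04 0 0 0 0; -0.1 -0.05 0 0 0 0; -0.2 -0.05 0 0 0 0; -0.32 -0.05 0 0 0 0; -0.45 -0.05 0.05 0 0 0; -0.5 -0.05 0.2 0 0 0; -0.5 -0.05 0.35 0 0 0'; python3 -m pendant '0 0 0 0 0 0; 0 0 0 0 0 0; 0 0 0 0 0 0'|tail -3; python3 mon.py; python3 blk.py 9; python3 - <<'E'
from h import *
a=cv2.imread("pics/scene9.png"); cv2.imwrite("pics/c6.png",cv2.resize(a,(800,600)))
E
```

```text
time: 22.95
ee_pos: [0.4291, -0.0342, 0.2666]
eef_rot: [0.709, 0.033, -0.704, 0.034]
ft_force: [-0.2, -0.3, 0.4]
width: 0.0
eef_rot: [0.708, 0.033, -0.705, 0.033]
ft_force: [0.2, 0.5, 0.3]
width: 0.0004
cam wheel 33.27 0.03 blk x 12.53 0.07 tcp [-224.3   -8.7  264.2] theta 6.8 F [0.6 0.8 0.3] 23.45
top 260 [ -3.8 -32.7  52.2] [27.5 30.4 67.6] 0.0602 ((11.518362045288086, -1.1497230529785156), (63.50758361816406, 31.002336502075195), 88.86978149414062)
wheel -35.59 0.98 [ 0  0  0  0  0  9 17  0  0  0  0  3  0  0  0  0  0  0  0  0  0  0  0  0
  0  0  0  0  0  0]
scene 306 [ -3.9 -34.2  52.2] [27.  31.5 67.6] 0.0593 ((11.659586906433105, -1.307281494140625), (65.86627960205078, 30.755054473876953), 89.29192352294922)
wheel 33.15 0.95 [ 1  0  0  0  0 12 24  0  0  0  0 37 37  0  0  0  0 34  3  0  0  0  1 66
  3  0  0  0  0 30]
```

View pics/c6.png

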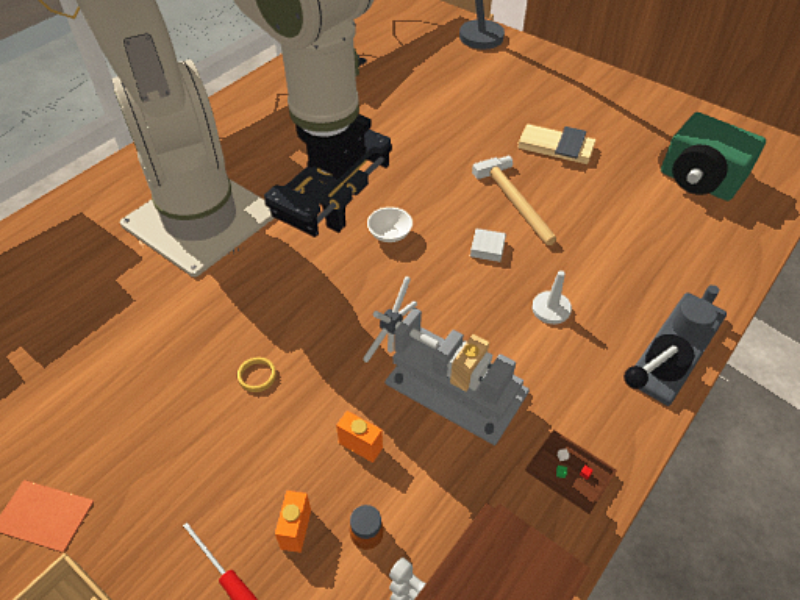

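Final view: the block is clamped in the vise at (470,362), upright with its button up. The arm is clear, and the bystanders are where they were. Handing in.

```bash
python3 -c "
from bench import close_job; print(close_job())"
```

```text
the job is handed in; nothing more can be done
None
```

The wooden block is clamped in the vise and the job is handed in. I stood it on the bed button up, let go, and turned the wheel from about 1° to about 177° (3.09 rad) with three spoke pushes.

**Block position:** in the last pictures its centre was about 1 mm off the middle of the jaws' width and +11.6 mm along the vise. Its top was 59–60 mm above the bed. It had stopped moving about 15° or more before the end of the push, so it is against the back plate.

**Grip:** the estimates do not quite agree, though all fall within the 8–28 N asked for.
- Camera and jaw geometry put the spring compression at 2.9–3.4 mm, which is 17–21 N.
- The noisier torque reading from the pushing force suggested only about 13 N.

**Other checks:**
- **Wheel force:** the arm's force readings while pushing stayed under about 9 N, against the 25 N limit.
- **Bystanders:** they looked unmoved in the final picture, but I did not measure them.
- **Cameras:** the two cameras differed by about 3–4 mm in absolute position, so I used their average. The top camera's final wheel reading of -35.6° (equal to 36.4°, since the spokes repeat every 72°) disagrees with the scene camera's 33.2°. The top camera saw few spoke pixels, so I relied on the scene camera.

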